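Register a crystal blank in the marking jig and close the template

TASK

Load the ground crystal blank from the cork mat into the marking jig: lay it flat on the black bed, clear of the stops, press its long edge gently home against the back fence, then slide it along the fence until its end is pressed gently home against the end stop. The glass chips and the end stop is only finger-tight, so never ram it or shift the stop, and leave the blank seated square on both. Then fold the hinged template right down onto its rest pillars, and leave the other things on the bench alone.

Things in the scene. Friction and masses are not known exactly. Their poses are not given: they have to be found in the camera images.
- blank: The crystal blank: a plain milky matt-ground glass slab 60 x 120 x 20 mm (x, y, z), about 0.39 kg; it slides on the bed with 1 to 2 N. Origin: centre of its underside; y along its 120 mm length. It starts lying flat on the cork mat, 3 mm above the bench. Either long edge may go to the fence. It chips if pressed on the fence or end stop with over 40 N.
- jig: The marking jig: a fixed plywood board 230 x 280 x 15 mm with a smooth black plastic bed, top 18 mm above the bench (x -90 to 55, y +-120 mm). Origin: centre of the board's underside; x points from the open front to the fence and hinge, y along the fence. Two rest pillars, 13 mm thick, rise to 40.5 mm at x -43, y +-102 mm. The hinge axis runs along y at x 95, z 42.5 mm; its blocks reach z 48 mm.
- fence: The back fence (fence_bar), an aluminium bar 14 x 240 mm fixed to the jig, top 12 mm above the bed. Origin: centre of its underside, at x 62 mm in the jig; its face is at x 55, so a seated blank's centre is at jig x 25 mm. It carries the end stop (end_stop_block) near its -y end: 16 mm wide, 21 mm high over the bed, reaching 42 mm forward of the face, held by a thumbscrew; its setting varies.
- end_stop_reach (a point): Point on the bed (nothing to see there) at jig x 25, y 0 mm: where a seated blank's centre comes at the end stop's innermost setting. The setting is not in the state: the centre of a blank home on the stop lies 0 to 40 mm from this point towards -y. Feel for it or look; its face looks to +y. Its clamp slips when pushed with over 18 N, and a shift of 1.5 mm spoils it.
- template (a joint): Fold angle of the hinged template, rad: 0 = closed, level on the pillars, underside 2.5 mm above a blank on the bed; pi/2 = upright; it starts leaning back past upright (end of travel 2.0). A 4 mm aluminium plate with pattern windows, 220 mm wide, reaching 145 mm from the hinge axis (outer 30 mm solid), plus the tab. The stiff hinge stays at any angle and takes up to 0.4 N m to turn.
- template_tab (a point): Centre of the template's tab, half-way through its thickness, on its middle line (jig y 0), 155 mm from the hinge axis. The tab is 50 mm wide and reaches 165 mm from the axis.
- tumbler: Bystander: a clear glass tumbler, 76 mm across, 90 mm high, upright. Origin: centre of its underside. Leave alone.
- dressing_stick: Bystander: a grey abrasive dressing stick 150 x 25 x 25 mm, lying. Origin: centre of its underside. Leave alone.
- spare_wheel: Bystander: a spare grinding wheel, 100 mm across, 16 mm thick, with a brass hub to 20 mm, lying flat. Origin: centre of its underside. Leave alone.
Things that resemble listed ones, but are neither listed nor needed, are in the scene too. What is meant by the blank is not orange, and is the smaller of those in its own colour.

How it is judged:
By the outcome, as a careful person would: the job done as asked, in the order asked, and still so for the second after the job is handed in, with the robot touching nothing.
It also fails if it takes over 72 s, if anything falls off the work surface, if the arm or the gripper's body presses on something with over 40 N, if the wrist force passes 120 N, or if a joint passes its speed limit or range.

ROBOT

A 6-joint arm with a two-finger parallel gripper is mounted at the origin on the work surface. World frame = base frame: x ahead of the robot, y to its left, z up, the work surface at z = 0. Lengths are in m, angles in rad, forces in N, time in s.
With the tool pointing down it reaches from about 0.25 to 0.8 m from the base axis. Payload 8.5 kg.
Tool frame: the origin (TCP) lies midway between the tips of the shut fingers; the grasp point (between the pads) lies 19 mm behind it; z points along the fingers, y is the direction in which the jaws open and shut (so a half turn about z gives the same grasp; the last joint's range is limited). The gripper opens to 85 mm and grips with 20 to 120 N. Pads are 22 mm wide; open, the fingers measure 114 mm over their backs; the gripper's body (76 mm by 85 mm) begins 54 mm behind the grasp point. The pads swing forward as they close: fully open they stand 13 mm farther back than shut.
Start: joints at [-1.148, 0.238, -0.013, 1.319, 0, 1.571], TCP at [0.215, -0.479, 0.231] pointing down, gripper open.
Joint ranges: [-2.66, 2.66], [-1.03, 1.9], [-1.14, 1.46], [-1.82, 2.27], [-1.45, 1.34], [-3.14, 3.14]. Speed limits (rad/s): [2.22, 2.22, 2.79, 3.14, 3.14, 3.14].

INTERFACE

Orientations are given as [roll, pitch, yaw] about the fixed x, y, z axes, in that order (R = Rz(yaw) Ry(pitch) Rx(roll)).
In Python, from bench import arm, get_image, calibration gives the robot as it stands. The module is installed in compiled form; this text tells all that it offers. Calls block until the motion is done:
- arm.reach(position, orientation): joint-space move of the TCP to a pose.
- arm.movel(position, attitude=None, velocity=0.15, threshold=None): straight line of the TCP; attitude=None keeps the orientation; velocity is the mean speed in m/s. With threshold (N) it stops when the force on the tool has changed by that much, and returns True; else False.
- arm.goto_joints(angles): joint-space move.
- arm.grip(opening): finger opening in m; the grip force is fixed at half the most; returns when the fingers have stopped.
- arm.dwell(seconds).
- arm.solve_ik(position, orientation): joint angles nearest the present ones, or None.
- arm.get_state(): the state.
- get_image(name): name is "scene" or "top"; returns the picture (400x640x3 uint8, red, green, blue); there is no depth.
- calibration(name): a dict with "fov_y" (degrees; the focal length in pixels is half the picture's height over the tangent of half this angle, whatever the lens; pixels are square), "cx", "cy" (the principal point, pixels), "position" and "attitude" of the camera in the world. Camera axes: x right, y up, looking along -z (the intrinsics and any distortion apply to the point x, -y, -z); pixel columns grow to the right and rows downward; lengths in m; the calibration is good to about 2 mm. A picture is of the moment at which its call begins. calibration takes no time and is no camera call.
A pose or a line that the arm cannot do raises arm.IKError and nothing moves.
- arm.job_done(): hands the job in, once; it reports no verdict.
The state is a dict: "t": time; "q": joint angles; "qvel": joint speeds; "joint_torque": joint torques, N m; "position": TCP position; "orientation": TCP orientation; "contact_force": force on the tool from outside, world axes, zero at the start; "moment": the same for the moment, N m; "finger_gap": finger opening in m.
Only numpy, scipy, OpenCV 4.12 (cv2) and the standard library are available. Lean on these libraries where they do the work, as an engineer would, in place of code of your own. Each camera call takes 0.05 s, during which the arm holds its last target. There are 200 camera calls.

## Working session

There is one attempt and no reset: what is moved stays moved. The work goes in short steps, each a Python script; the robot and the scene stay as the last script left them, time stands still between calls to the robot, and variables do not carry over. Pictures are saved under pics/ and viewed, about 8 in all and at most 12, crops included, and the job is handed in when it is done.

```bash
mkdir -p pics; python3 - <<'E'
from bench import arm,get_image,calibration
import cv2
for n in("scene","top"):
    print(n,calibration(n)); cv2.imwrite(f"pics/{n}0.png",get_image(n)[:,:,::-1])
s=arm.get_state();print(s)
E
```

```text
scene {'fov_y': 45.07486142125616, 'cx': 318.0742674242846, 'cy': 204.96630337686733, 'position': array([1.48862404, 0.67021786, 0.7584571 ]), 'attitude': array([ 1.01625409, -0.01376527,  2.18203573])}
top {'fov_y': 42.64873432906452, 'cx': 317.6862067501114, 'cy': 197.71571933112077, 'position': array([0.28633165, 0.0034689 , 1.83473544]), 'attitude': array([ 0.15144046,  0.00261185, -1.55129907])}
{'t': 0.1, 'q': array([-1.14801813e+00,  2.38703128e-01, -1.41535909e-02,  1.31920664e+00,
        3.68215533e-06,  1.57082464e+00]), 'qvel': array([ 0.00092986, -0.0006427 ,  0.00029163, -0.00151265,  0.00044264,
        0.00151324]), 'joint_torque': array([ 4.79278533e-04, -5.39722252e+01,  3.46997094e+01,  1.34733165e-02,
        5.88404077e-05, -2.37011358e-05]), 'position': array([ 0.21525473, -0.47843791,  0.23075755]), 'orientation': array([-3.14032562e+00, -3.64627778e-06,  4.22749878e-01]), 'contact_force': array([-0.15332741, -0.18751578,  0.43989661]), 'moment': array([ 0.00289888, -0.03891674,  0.01050099]), 'finger_gap': 0.08536410652612784}
```

View pics/top0.png

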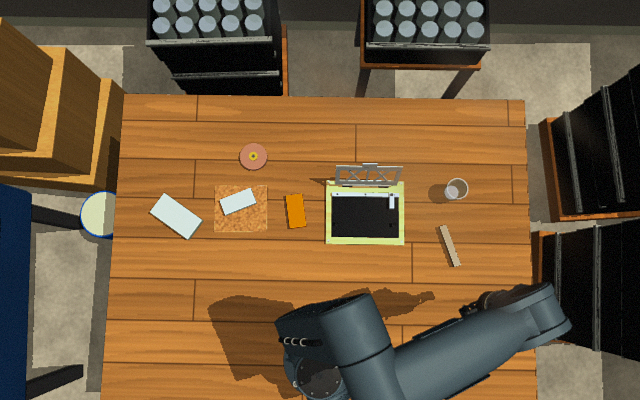

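View pics/scene0.png

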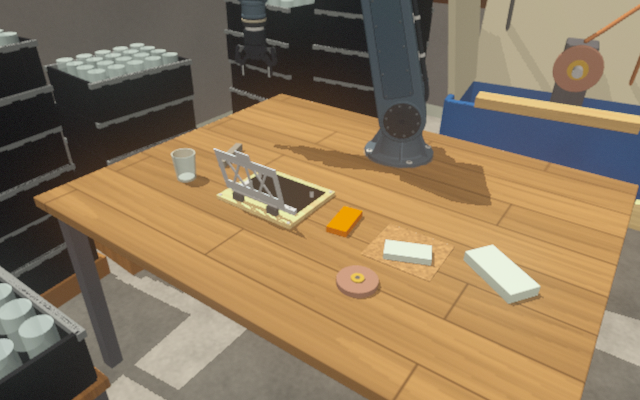

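```bash
cat > h.py <<'E'
import numpy as np, cv2
from bench import arm,get_image,calibration
from scipy.spatial.transform import Rotation as R
def cam(n):
    c=calibration(n); f=200/np.tan(np.radians(c['fov_y']/2))
    return c,f,R.from_euler('xyz',c['attitude']).as_matrix()
def px2w(n,u,v,z):
    c,f,M=cam(n); d=M@np.array([(u-c['cx'])/f,-(v-c['cy'])/f,-1]); p=c['position']
    return p+d*(z-p[2])/d[2]
def w2px(n,P):
    c,f,M=cam(n); q=M.T@(np.asarray(P)-c['position'])
    return np.array([c['cx']+f*q[0]/-q[2],c['cy']-f*q[1]/-q[2]])
E
python3 - <<'E'
from h import *
im=cv2.imread("pics/top0.png")
a=cv2.resize(im[158:250,320:410],None,fx=5,fy=5,interpolation=cv2.INTER_CUBIC)
b=cv2.resize(im[180:237,210:272],None,fx=5,fy=5,interpolation=cv2.INTER_CUBIC)
o=np.zeros((460,760+0,3),np.uint8);o[:460,:450]=a;o[:285,450:760]=b
cv2.imwrite("pics/c1.png",o)
# scene crop
s=cv2.imread("pics/scene0.png")[140:240,200:350]
cv2.imwrite("pics/c2.png",cv2.resize(s,None,fx=5,fy=5,interpolation=cv2.INTER_CUBIC))
E
```

```text
(no output)
```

View pics/c1.png

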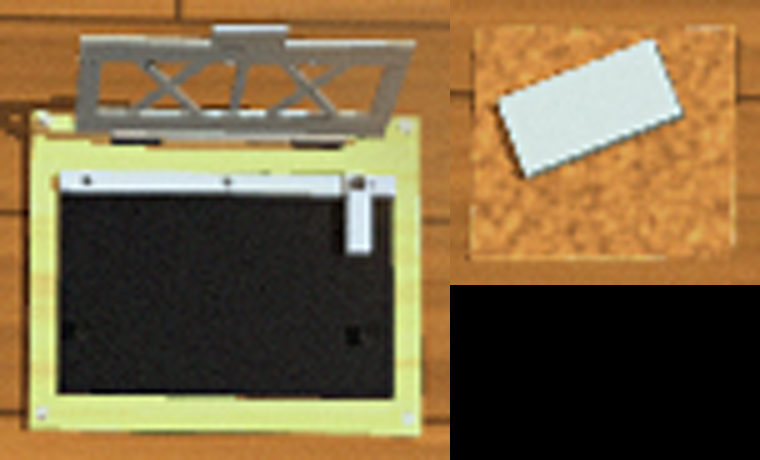

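View pics/c2.png

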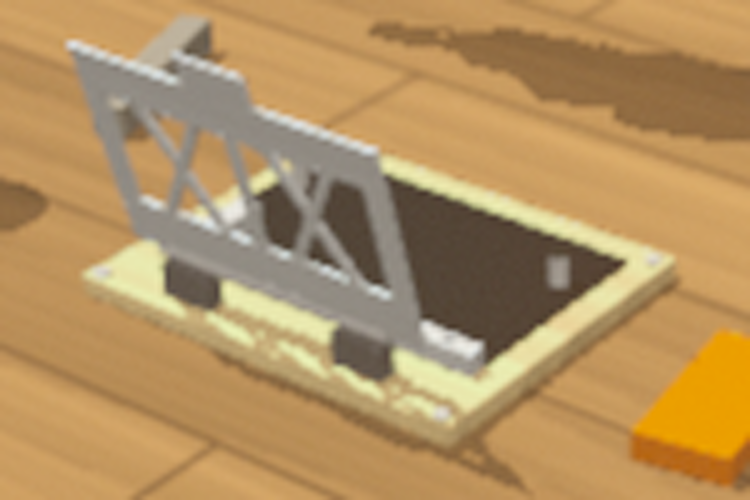

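```bash
python3 - <<'E'
from h import *
np.set_printoptions(precision=4,suppress=True)
def A(x,y,z): return px2w("top",320+(x+.5)/5-.5,158+(y+.5)/5-.5,z)
def B(x,y,z): return px2w("top",210+(x-450+.5)/5-.5,180+(y+.5)/5-.5,z)
def rep(n,P):
    P=np.array(P);print(n,P[:,:2].tolist());print(' centre',P.mean(0)[:2],'edges',np.linalg.norm(np.roll(P,-1,0)-P,axis=1),'dirs',[round(float(np.degrees(np.arctan2(*(d[[1,0]])))),2) for d in np.roll(P,-1,0)-P])
rep('blank',[B(*p,.023) for p in((498,100),(654,40),(683,112),(527,177))])
rep('board',[A(*p,.015) for p in((33,110),(420,115),(421,435),(28,430))])
rep('bedfront/fence',[A(60,192,.03),A(394,195,.03),A(394,398,.018),A(58,395,.018)])
print('stop',A(346,254,.039),A(372,254,.039),'left top',A(346,195,.039))
print('tumbler',px2w("top",456,190,.09))
# scene cross-check: board corners
def S(x,y,z): return px2w("scene",200+(x+.5)/5-.5,140+(y+.5)/5-.5,z)
rep('scene board R,B,L',[S(678,260,.015),S(455,438,.015),S(83,277,.015)])
E
```

```text
blank [[0.5491300268331942, 0.3656828403434711], [0.5947840894476417, 0.25577258907151623], [0.5429927985366325, 0.23298829691150386], [0.49412922160394523, 0.34233557979065593]]
 centre [0.5453 0.2992] edges [0.119  0.0566 0.1198 0.0598] dirs [-67.44, -156.25, 114.08, 23.0]
board [[0.6306677871234654, -0.015823638876356877], [0.6323059729498299, -0.2952246045028741], [0.4017660771164423, -0.29459880508189484], [0.3999179533466265, -0.016199741229934606]]
 centre [ 0.5162 -0.1555] edges [0.2794 0.2305 0.2784 0.2308] dirs [-89.66, 179.84, 90.38, 0.09]
bedfront/fence [[0.5687404534732079, -0.035921439186987085], [0.5711200338174095, -0.2739104499934627], [0.42737709051563216, -0.27513496913877505], [0.4249076335488069, -0.03700916560400487]]
 centre [ 0.498  -0.1555] edges [0.238  0.1442 0.2381 0.1443] dirs [-89.43, -179.51, 90.59, 0.43]
stop [ 0.5269 -0.2385  0.039 ] [ 0.5272 -0.2568  0.039 ] left top [ 0.5691 -0.2385  0.039 ]
tumbler [ 0.5885 -0.4634  0.09  ]
scene board R,B,L [[0.40469574126012686, -0.012653400609035304], [0.6381144436712886, -0.004654376224916712], [0.6347455614741766, -0.2906061729915994]]
 centre [ 0.5592 -0.1026] edges [0.2336 0.286  0.3608] dirs [1.96, -90.67, 129.61]
```

Three candidates stand out in the top view: the slab on the cork mat (238,201), a larger milky slab off the mat (176,216), and an orange slab (295,211). The blank is the one on the mat. It isn't orange, it's the smaller of the milky pair, and it measures 119 x 59 mm in the enlarged crop.

The jig sits at about (0.516, -0.155) with +0.45° yaw. The stop face is at y ≈ -0.2385, which gives a seated centre 23 mm past the reach point, within the allowed range. The template stands behind, leaning back.

```bash
cat >> h.py <<'E'
JY=np.radians(0.45); JO=np.array([.5160,-.1555])
def J(x,y,z): # jig mm -> world
    c,s=np.cos(JY),np.sin(JY); return np.array([JO[0]+(c*x-s*y)/1e3,JO[1]+(s*x+c*y)/1e3,z])
def toJ(p):
    c,s=np.cos(JY),np.sin(JY); d=(np.asarray(p)[:2]-JO)*1e3; return np.array([c*d[0]+s*d[1],-s*d[0]+c*d[1]])
def down(deg): return [np.pi,0,np.radians(deg)]
def st(l=''):
    s=arm.get_state(); print(l,'t%.1f'%s['t'],'p',np.round(s['position'],4),'jig',np.round(toJ(s['position']),1),'F',np.round(s['contact_force'],1),'gap%.4f'%s['finger_gap'],flush=True); return s
E
python3 - <<'E'
from h import *
for n,p,d in(('pick',[.545,.299,.002],-66.7),('pick2',[.545,.299,.002],113.3),('place',J(0,15,.02),-89.55),('place2',J(0,15,.02),90.45),('tab',J(170,0,.18),-89.55),('tab2',J(170,0,.18),90.45)):
    q=arm.solve_ik(p,down(d)); print(n,None if q is None else np.round(q,2))
E
```

```text
pick [ 0.5   0.55 -0.14  0.88  0.   -1.48]
pick2 [ 0.5   0.55 -0.14  0.88  0.    1.67]
place [-0.27  0.41 -0.34  0.81  0.   -1.84]
place2 [-0.27  0.41 -0.34  0.81  0.    1.3 ]
tab [-0.22  0.57  0.38  1.38  0.   -1.8 ]
tab2 [-0.22  0.57  0.38  1.38  0.    1.34]
```

```bash
python3 - <<'E'
from h import *
arm.reach([.545,.299,.12],down(113.3)); st('above')
print(arm.movel([.545,.299,.004],velocity=.08,threshold=8)); st('low')
arm.grip(0.05); st('grip')
arm.movel([.545,.299,.12],velocity=.12); st('lift')
cv2.imwrite("pics/g.png",cv2.resize(get_image("scene")[130:330,280:500,::-1],None,fx=3,fy=3))
E
```

```text
above t3.1 p [0.5454 0.2982 0.1202] jig [ 33.  453.5] F [ 0.4 -0.1 -1.1] gap0.0853
False
low t4.7 p [0.5453 0.2992 0.0045] jig [ 32.9 454.4] F [0.1 0.3 1.3] gap0.0854
grip t5.1 p [0.5454 0.2992 0.0047] jig [ 33.  454.5] F [-0.5  0.2  5.2] gap0.0584
lift t6.2 p [0.5445 0.2988 0.1191] jig [ 32.1 454. ] F [-0.1 -0.2 -4.1] gap0.0583
```

View pics/g.png

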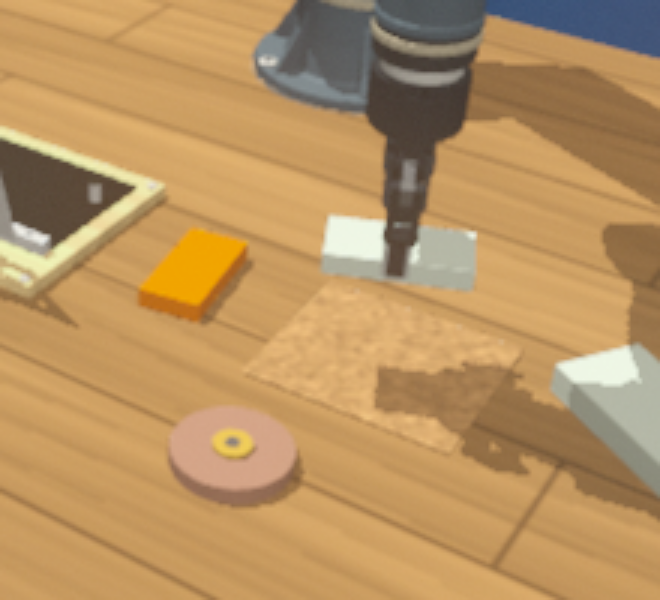

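The picture shows the blank held level, gripped at mid-length around (400,255), with the fingertips about flush with its underside. Next I lay it on the bed at jig (-2, 15), clear of the stops.

```bash
python3 - <<'E'
from h import *
arm.reach(J(-2,15,.12),down(90.45)); st('above')
arm.movel(J(-2,15,.026),velocity=.1)
print(arm.movel(J(-2,15,.0175),velocity=.015,threshold=4)); st('down')
arm.grip(0.072); st('rel')
arm.movel(J(-2,15,.10),velocity=.15)
arm.grip(0.0); st('up')
arm.reach(J(-75,15,.10),down(90.45)); st('side')
cv2.imwrite("pics/t2.png",cv2.resize(get_image("top")[158:250,315:415,::-1],None,fx=6,fy=6,interpolation=cv2.INTER_CUBIC))
E
```

```text
above t7.8 p [ 0.5143 -0.1398  0.12  ] jig [-1.5 15.8] F [ 0.2 -0.  -2.5] gap0.0584
True
down t9.4 p [ 0.514  -0.1405  0.0197] jig [-1.9 15. ] F [-1.1  0.6  6.2] gap0.0585
rel t9.7 p [ 0.5132 -0.1403  0.0189] jig [-2.6 15.2] F [ 0.1 -0.1  1.2] gap0.0718
up t11.1 p [ 0.5139 -0.1405  0.1   ] jig [-2. 15.] F [ 0.5 -0.6  1.2] gap-0.0000
side t11.4 p [ 0.4401 -0.1411  0.1004] jig [-75.8  15. ] F [ 0.5 -0.7  0.4] gap0.0002
```

View pics/t2.png

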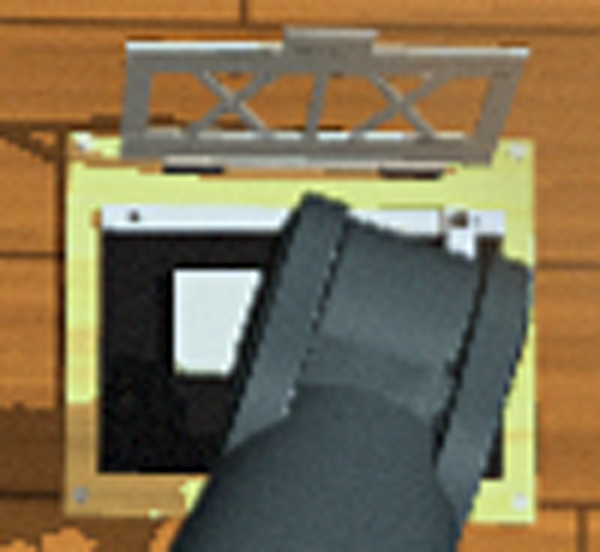

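```bash
python3 - <<'E'
from h import *
arm.movel(J(-75,15,.023),velocity=.12); 
arm.movel(J(-52,15,.023),velocity=.08); st('near')
h=arm.movel(J(-25,15,.023),velocity=.03,threshold=6); print(h); st('a')
if not h: print(arm.movel(J(0,15,.023),velocity=.012,threshold=6)); st('b')
E
```

```text
near t12.7 p [ 0.4642 -0.1409  0.0232] jig [-51.7  15. ] F [ 0.4 -0.1  0.2] gap0.0002
False
a t13.8 p [ 0.491  -0.1407  0.023 ] jig [-24.9  15. ] F [-0.4 -0.5 -0. ] gap-0.0002
True
b t14.6 p [ 0.4957 -0.1404  0.0225] jig [-20.2  15.3] F [0.4 0.6 0.8] gap0.0000
```

```bash
python3 - <<'E'
from h import *
st()
print(arm.movel(J(-14,15,.023),velocity=.008,threshold=8)); st('c')
arm.dwell(.2); st('c2')
E
```

```text
t14.6 p [ 0.4957 -0.1404  0.0225] jig [-20.2  15.3] F [0.4 0.6 0.8] gap0.0000
True
c t15.1 p [ 0.4956 -0.1402  0.0219] jig [-20.2  15.5] F [ 0.  -0.3 -0.5] gap0.0000
c2 t15.3 p [ 0.4954 -0.1401  0.0217] jig [-20.5  15.5] F [-0.5 -0.2 -0.4] gap0.0001
```

```bash
python3 - <<'E'
from h import *
arm.movel(J(-30,15,.023),velocity=.08)
arm.movel(J(-30,15,.08),velocity=.2)
arm.reach(J(24,105,.08),down(90.45))
arm.movel(J(24,105,.024),velocity=.12)
arm.movel(J(24,92,.023),velocity=.06); st('near')
h=arm.movel(J(24,57,.023),velocity=.03,threshold=6); print(h); st('a')
if not h: print(arm.movel(J(24,25,.023),velocity=.012,threshold=6)); st('b')
E
```

```text
near t17.4 p [ 0.5395 -0.0639  0.0234] jig [24.3 91.4] F [ 0.7 -0.2 -0.4] gap-0.0002
False
a t18.8 p [ 0.5397 -0.0984  0.023 ] jig [24.2 56.9] F [-0.6  0.4 -0. ] gap-0.0002
True
b t19.9 p [ 0.5393 -0.1082  0.0227] jig [23.7 47.1] F [0.7 1.7 0.9] gap0.0004
```

```bash
python3 - <<'E'
from h import *
print(arm.movel(J(24,40,.023),velocity=.008,threshold=7)); st('again')
arm.movel(J(24,60,.024),velocity=.1)
arm.movel(J(24,75,.10),velocity=.2)
arm.reach(J(-20,175,.30),down(90.45)); st('side')
cv2.imwrite("pics/t3.png",cv2.resize(get_image("top")[158:250,315:415,::-1],None,fx=8,fy=6.5,interpolation=cv2.INTER_CUBIC))
E
```

```text
True
again t20.3 p [ 0.5387 -0.1082  0.0222] jig [23.1 47.1] F [-0.   0.3  0.7] gap0.0000
side t22.1 p [0.4945 0.019  0.2983] jig [-20.2 174.6] F [-0.4  0.3 -0.3] gap-0.0000
```

View pics/t3.png

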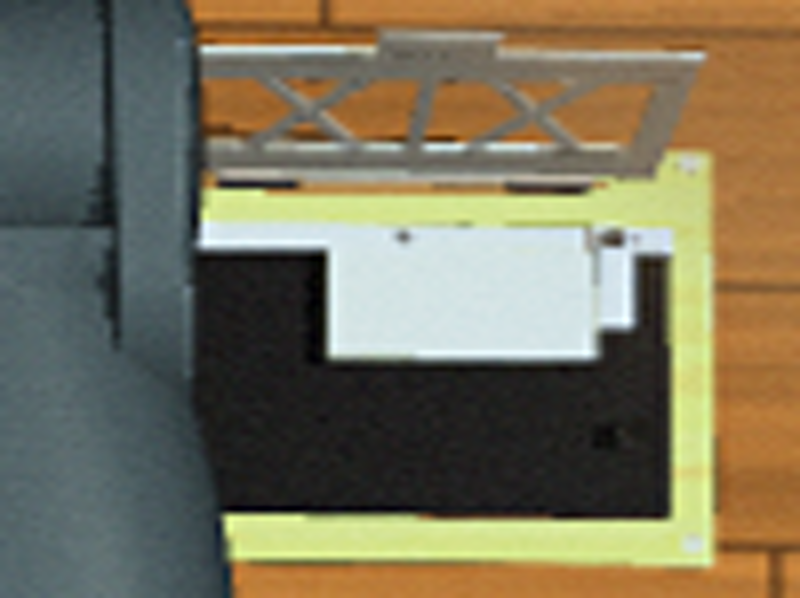

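The picture shows the blank's long edge on the fence (the edge runs level, row 359, from 328 to 598). Its end touches the stop at column 597 and the stop hasn't moved. I'll check squareness with gentle touches near both ends of the front edge, then touch the end once more.

```bash
python3 - <<'E'
from h import *
arm.reach(J(-38,8,.08),down(90.45))
for y in (8,-55):
    arm.movel(J(-38,y,.024),velocity=.15)
    arm.movel(J(-26,y,.024),velocity=.08)
    print(y,arm.movel(J(-12,y,.024),velocity=.012,threshold=6)); st()
    arm.movel(J(-38,y,.024),velocity=.1)
arm.movel(J(-38,-55,.08),velocity=.2)
arm.reach(J(24,70,.08),down(90.45))
arm.movel(J(24,62,.024),velocity=.12)
arm.movel(J(24,52,.024),velocity=.06)
print(arm.movel(J(24,40,.024),velocity=.012,threshold=6)); st('end')
arm.movel(J(24,62,.024),velocity=.1)
arm.movel(J(24,70,.12),velocity=.25); st('up')
E
```

```text
8 True
 t24.7 p [ 0.4958 -0.1475  0.0235] jig [-20.2   8.2] F [-0.1 -0.3 -0.1] gap0.0001
-55 True
 t26.5 p [ 0.4959 -0.2105  0.0235] jig [-20.5 -54.8] F [-0.2 -0.1 -0.2] gap-0.0002
True
end t29.4 p [ 0.5393 -0.1083  0.0237] jig [23.7 47. ] F [0.1 0.9 1.1] gap0.0000
up t30.3 p [ 0.5397 -0.0856  0.1205] jig [24.2 69.8] F [-0.8 -0.4 -0.3] gap-0.0001
```

Contact came at jig x -20.2 and -20.5 at the two ends, so the blank is square to within the ~0.3 mm I can resolve. The end contact was unchanged at 47.0. Next is the template.

```bash
python3 - <<'E'
from h import *
for th in(1.6,1.7,1.8,1.9,2.0): print(th,np.round(w2px("top",J(95-165*np.cos(th),0,.0425+.165*np.sin(th))),1),end=' ')
print('seen 370,163')
o=down(90.45)
def P(th,r=148,h=15): 
    d=2+h*np.sin(th); return J(95-r*np.cos(th)+d*np.sin(th),0,.0425+(r*np.sin(th)+d*np.cos(th))/1e3)
arm.movel(J(24,70,.32),velocity=.25)
arm.reach(J(205,0,.32),o); st('behind')
arm.movel(J(205,0,.17),velocity=.2); st('low')
for th in np.arange(2.0,0.11,-.15):
    k=arm.movel(P(th),velocity=.1,threshold=20)
    s=st('%.2f %s'%(th,k))
    if k: break
else:
    arm.movel(P(.1),velocity=.06,threshold=20)
    p=P(0); p[2]=.038
    print(arm.movel(p,velocity=.02,threshold=8)); st('end')
E
```

```text
1.6 [369.9 173.9] 1.7 [369.8 169. ] 1.8 [369.7 164.3] 1.9 [369.6 159.8] 2.0 [369.4 155.7] seen 370,163
behind t32.0 p [ 0.7205 -0.1537  0.3188] jig [2.045e+02 2.000e-01] F [-1.   0.3  0.3] gap0.0000
low t32.9 p [ 0.7213 -0.1538  0.1723] jig [2.053e+02 1.000e-01] F [ 0.5 -0.5  0.1] gap-0.0000
2.00 False t33.4 p [ 0.6875 -0.1543  0.1718] jig [171.5  -0.2] F [ 0.2 -0.3  0.8] gap-0.0001
1.85 False t33.8 p [ 0.668  -0.1544  0.1807] jig [ 1.52e+02 -1.00e-01] F [-0.1 -0.1 -0.7] gap0.0000
1.70 False t34.1 p [ 0.647  -0.1546  0.1873] jig [ 1.31e+02 -1.00e-01] F [ 0.6 -1.  -0.2] gap0.0001
1.55 False t34.5 p [ 0.6251 -0.1547  0.1909] jig [ 1.091e+02 -1.000e-01] F [0.3 0.1 0.6] gap0.0001
1.40 False t34.9 p [ 0.6027 -0.1549  0.1913] jig [86.7 -0. ] F [-0.3 -0.6  0.6] gap-0.0003
1.25 False t35.3 p [ 0.5801 -0.155   0.1882] jig [64.1 -0. ] F [-0.4  0.1 -0.4] gap-0.0002
1.10 False t35.6 p [ 0.558  -0.1552  0.1815] jig [42.  -0.1] F [-0.2 -0.3 -0.2] gap0.0002
0.95 False t36.0 p [ 0.5369 -0.1554  0.1714] jig [20.9 -0.1] F [ 0.7 -0.3  0.8] gap0.0001
0.80 False t36.4 p [ 0.5175 -0.1556  0.1578] jig [ 1.5 -0.1] F [-0.4 -0.3 -0.6] gap0.0001
0.65 False t36.8 p [ 0.5004 -0.1557  0.1412] jig [-15.6  -0.1] F [0.6 0.  0.6] gap0.0002
0.50 False t37.2 p [ 0.4858 -0.1558  0.1218] jig [-30.2  -0.1] F [0.4 0.4 0.1] gap0.0001
0.35 False t37.6 p [ 0.4747 -0.1559  0.1002] jig [-41.3  -0. ] F [ 0.5 -0.1  0.6] gap0.0001
0.20 False t38.0 p [ 0.4672 -0.1559  0.0771] jig [-48.8  -0. ] F [ 0.4 -0.1  0. ] gap0.0002
True
end t39.2 p [ 0.4634 -0.156   0.0445] jig [-52.6  -0. ] F [-1.   1.2  7.6] gap-0.0000
```

```bash
python3 - <<'E'
from h import *
arm.movel(J(-53,0,.15),velocity=.2)
arm.reach(J(-60,200,.30),down(90.45)); st('away')
a=cv2.resize(get_image("top")[158:250,330:415,::-1],None,fx=4.6,fy=4.6,interpolation=cv2.INTER_CUBIC)
b=cv2.resize(get_image("scene")[145:237,240:340,::-1],None,fx=4,fy=4.6,interpolation=cv2.INTER_CUBIC)
cv2.imwrite("pics/t4.png",np.hstack([a,b]))
E
```

```text
away t40.9 p [0.4543 0.0435 0.2987] jig [-60.2 199.5] F [-0.2 -0.7 -0.6] gap0.0001
```

View pics/t4.png

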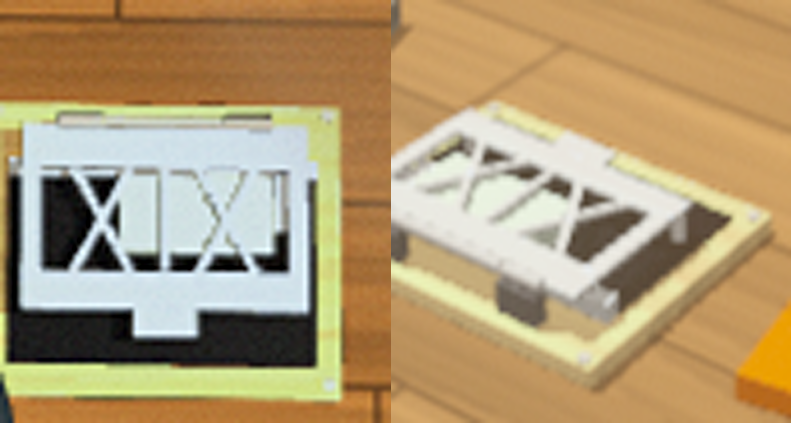

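The last picture shows the template level, lying over the pillars and the seated blank. The stop edge is still against the blank's end (276,210). The press stopped at z = 0.0445, exactly the closed template's top face.

```bash
python3 -c "
from h import *
st(); arm.job_done()"
```

```text
t41.0 p [0.4543 0.0431 0.2987] jig [-60.2 199. ] F [ 0.4 -0.   0.2] gap0.0004
the job is handed in; nothing more can be done
```

The blank is seated in the jig against the back fence and the end stop, and the template is folded down onto its pillars. I handed the job in at 41 s of the 72 s allowed.

- **Loading:** I laid the blank on the bed clear of the stops. I then pressed it to the fence and slid it along to the end stop, stopping each push at a 6–8 N force change.
- **Fence:** touches near both ends of the front edge agreed to 0.3 mm, so the blank is square to about what I can measure.
- **End stop:** three touches repeated to 0.1 mm, so I saw no sign that the stop slipped. The contact was about 1 mm from where the camera put it.
- **Template:** the final press stopped at z = 44.5 mm with 7.6 N, which is exactly the height of the closed template's top face. The last picture shows it lying level.
- **Other things on the bench:** I did not touch the bystanders. I did not take a closing picture of the whole bench to confirm it.

One disagreement: the scene camera placed the jig about 5 mm off from the top camera. I used the top camera, and the touches bore it out.

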